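# Clamp the chocolate mould shut

### The arm

A 6-joint arm with a two-finger parallel gripper is mounted at the origin on the work surface. World frame = base frame: x ahead of the robot, y to its left, z up, the work surface at z = 0. Lengths are in m, angles in rad, forces in N, time in s.
With the tool pointing down it reaches from about 0.275 to 0.975 m from the base axis. Payload 8.4 kg.
Tool frame: the origin (TCP) lies at the very end of the fingers, on their centre line; the grasp point (between the pads) lies 19 mm behind it (grasp_offset is the z of the grasp point in the tool frame, in m); z points along the fingers, y is the line along which they close (so a half turn about z gives the same grasp; the last joint's range is limited). The gripper opens to 92 mm and grips with 3 to 60 N. Pads are 20 mm wide; open, the fingers measure 128 mm over their backs; the gripper's body (75 mm by 189 mm) begins 69 mm behind the grasp point.
Start: joints at [1.218, 0.353, 1.633, -0, 1.155, -0.002], TCP at [0.215, 0.587, 0.176] pointing down, gripper open.
Joint ranges: [-2.63, 2.63], [-0.92, 2.1], [0.06, 2.66], [-1.3, 4.44], [0, 2.69], [-3.02, 3.02]. Speed limits (rad/s): [2.22, 2.22, 2.79, 3.14, 3.14, 3.14].

### API

Orientations are given as [roll, pitch, yaw] about the fixed x, y, z axes, in that order (R = Rz(yaw) Ry(pitch) Rx(roll)).
In Python, from bench import * gives the robot as it stands.
- The arm moves only by the shell command python3 -m jog 'ROWS' [FORCE]. ROWS is JSON, a list of rows, each an object with "linear": the shift along the tool's x, y, z in cm, a list of three; "twist": the turn, a rotation vector about the tool's x, y, z in degrees, a list of three; "gripper": the opening, from 0 (shut) to 1 (fully open). A call has 1 to 10 rows; each row is the pose to reach, as a shift and turn from the pose commanded when the call began, along the tool's axes at that moment; what a row does not reach only later rows make up. A row lasts 1/10 s, in which the tool goes at most 50 mm and 8.59 degrees, less where a joint would pass 70% of its speed; a pose out of reach is approached as far as the arm can. A call with a gripper value outside its range is refused whole. The fingers move at their own pace and stop on an object; FORCE is the grip in N (left out, the last holds). Time passes only in rows, so rows that repeat a pose let the fingers close. It gives the time, the measured TCP pose, the force, the opening and the grip force at its end, in the units of the state.
- get_state(): the state, without advancing time (a new reading comes with each control period).
- snapshot(name): name is "side" or "top"; returns a dict with "image" (480x640x3 uint8, red, green, blue), "z_map" (480x640 float32, m along the optical axis (not along the pixel's ray), 0 where there is no reading), "fx", "fy", "cx", "cy" (pixels), "dist" ([k1, k2, p1, p2, k3] as OpenCV has them; the pictures are not rectified), "world_from_camera" (4x4, takes a point from camera to world coordinates). Camera axes: x right, y down, z forward; pixel columns grow to the right and rows downward; lengths in m; the calibration is good to about 2 mm. A picture is of the moment at which its call begins.
- job_done(): hands the job in; it is judged then, once.
Trained networks look in a picture, given as the dict that the camera call returned (one of the last four; its "shot" number tells which), for a name from the list of things; names that differ only in an ending like _2 or _b are one class to them, and where a whole thing is asked for, a point or a joint stands for the part that bears it (a point fixed in the world has none). Each returns a list of dicts, best first, with "score" (0 to 1); they miss things now and then, are a little off and sometimes report something else, mostly with a low value. They report only what shows in the picture. A call takes as long as a camera call. They do not tell look-alikes from the thing itself.
- masks_of(thing, picture): "region" (480x640 bool, what is visible of it) and "box" ([left, top, width, height] in pixels, round what is visible of it).
- tip_of(thing, picture): "centre" ([column, row] in pixels: a listed point, or the origin of a listed thing).
The state is a dict: "t": time; "joint_pos": joint angles; "qvel": joint speeds; "joint_torque": joint torques, N m; "ee_pos": TCP position; "tool_rot": TCP orientation; "contact_force": force on the tool from outside, world axes, zero at the start; "torque": the same for the moment, N m; "width": finger opening in m; "grip_force": force on a finger pad.
Only numpy, scipy, OpenCV 4.12 (cv2) and the standard library are available. Lean on these libraries where they do the work, as an engineer would, in place of code of your own. Each camera call takes 0.05 s, during which the arm holds its last target. There are 200 camera calls.

### The job

Clamp the closed chocolate mould where it lies: with the outside of a finger, swing the blue clamp strap over the mould until it rests against its stop, then push the red cam lever all the way down onto the strap so that the rubber pad holds the mould tight. Do the strap first, pick nothing up, and leave the mould in its nest and the things around it where they are.

Things in the scene. Friction and masses are not known exactly. Their poses are not given: they have to be found in the camera images.
- clamp: fixed quick clamp: aluminium plate 240 x 180 x 12 mm with a shallow nest (rails 10 mm high) for the mould, pivot post with blue swing strap, dark stop upright. Origin: on the table under the nest's centre; z up. Pivot post at x +100 mm; stop (14 x 12 mm, top 74 mm above the table) at x -78, y -18 mm. The swung-over strap lies along the clamp's x axis, its side against the stop
- pivot (a point): point on the strap's vertical pivot axis, at the strap's mid height (66 mm above the table); clamp frame x 100, y 0 mm. The pivot's round top reaches 81 mm above the table, radius 18 mm
- strap_end (a point): middle of the free end of the blue strap, 185 mm from the pivot axis. The strap is a straight bar 24 mm wide and 16 mm tall, 58 to 74 mm above the table, with the lever and, below it, a rubber pad (28 mm across) 100 mm from the pivot axis
- strap (a joint): strap angle about its vertical pivot (rad): 0 = over the mould against its stop, pointing along the clamp's -x; grows as it swings away towards the clamp's +y (at 1.57 it points along +y). Starts at 1.1 to 1.5. Stiff hinge (0.2 N m): stays where left; about 1.5 N near the free end moves it
- lever (a joint): cam lever angle (rad): 0 = raised 45 degrees from level, leaning towards the pivot post; 0.70 = fully down at its end stop, 5 degrees above level, lying along the strap towards the pivot. Starts at 0 to 0.1. Stays where left; 4 to 7 N square to it 50 mm from its axle moves it. It drives the pad down 10 mm, meeting the mould about two thirds of the way
- lever_tip (a point): tip of the lever, 80 mm from its axle. Lever 10 mm wide, its outer 40 mm a red grip 18 mm wide, 13 mm thick. The axle lies across the strap, 100 mm from the pivot axis, 84 mm above the table. Raised, it reaches about 146 mm above the table; fully down, the top of its red grip is 94 to 97 mm above the table
- pad: black rubber pad, 28 mm across, under the strap; sprung, 7 mm above the mould while the lever is raised, pressing it with some 8 N when the lever is down. Origin: centre of its underside
- mould: closed two-half mould of clear plastic, 110 x 120 x 32 mm, brown chapel shapes inside, loose in the nest (top 44 mm above the table). Origin: centre of its underside
- nozzle: small steel piping nozzle, a cone 20 mm across and 30 mm tall, standing on the base plate's far right corner (seen from the robot at clamp yaw 0), on the plate's 12 mm high top; bystander; origin under its centre
- sprinkles: jar with red lid, 60 mm across, 85 mm tall; bystander; origin under its centre
- cutter: copper ring biscuit cutter, 72 mm across, 28 mm tall; bystander; origin under its centre
- spatula: spatula 240 mm long lying flat, handle to its -x; bystander
- bowl: white ceramic bowl 120 mm across, 50 mm tall; bystander; origin under its centre
- biscuit: gingerbread panel 100 x 80 x 9 mm lying flat, two icing dots; bystander; origin under its centre
- stamp: turned wooden biscuit stamp, 52 mm across at the foot, 66 mm tall; bystander; origin under its centre
Things that resemble listed ones, but are neither listed nor needed, are in the scene too. Several things have the shape of the mould; the one meant has the colours described above.

How it is judged:
On the way, in this order (a step that is already met when the one before it is completed fails the run):
1. the strap lies over the mould against its stop, the lever still raised (value of joint strap below 0.06 rad and value of joint lever below 0.3 rad), for 0.2 s.
2. the cam lever is fully down with the strap still in place (value of joint strap below 0.06 rad and value of joint lever above 0.64 rad), for 0.2 s.
At the end, for the whole second after the job is handed in: strap within 0.06 rad of its stop, lever pushed down past 0.64 rad and staying there, the pad pressing the mould with more than 4 N, the mould at rest in its nest within 8 mm of where it was (all of step 2 and contact force between pad and mould above 4 N and distance of mould from where it was at the start of the episode below 0.008 m and linear speed of mould below 0.02 m/s); the robot touches nothing.
It fails at once if the lever is pushed down before the strap is over the mould (value of joint lever above 0.3 rad and value of joint strap above 0.15 rad).
It fails at once if the mould is lifted or pushed out of its nest (moved more than 8 mm) (distance of mould from where it was at the start of the episode above 0.008 m).
It fails at once if a bystander is moved more than 15 mm (distance of any of nozzle, sprinkles, cutter, spatula, bowl, biscuit, stamp from where it was at the start of the episode above 0.015 m).
It also fails if it takes over 50 s, if anything falls off the work surface, if the arm or the gripper's body presses on something with over 40 N, if the wrist force passes 120 N, or if a joint passes its speed limit or range.

## Working session

There is one attempt and no reset: what is moved stays moved. The work goes in short steps, Python scripts to look and compute and a shell command to move; the robot and the scene stay as the last step left them, time stands still between calls to the robot, and variables do not carry over. Pictures are saved under pics/ and viewed, at most 10 in all, crops included, and the job is handed in when it is done.

```bash
mkdir -p pics; cat > h.py <<'E'
from bench import *
import numpy as np, cv2
def pt(s,uv,z=None):
    K=np.array([[s['fx'],0,s['cx']],[0,s['fy'],s['cy']],[0,0,1]])
    n=cv2.undistortPoints(np.array(uv,float).reshape(-1,1,2),K,np.array(s['dist'],float)).reshape(-1,2)
    T=np.array(s['world_from_camera']); out=[]
    for (a,b),(u,v) in zip(n,np.array(uv,float).reshape(-1,2)):
        d=np.array([a,b,1.])
        if z is None: p=T[:3,:3]@(d*s['z_map'][int(round(v)),int(round(u))])+T[:3,3]
        else:
            r=T[:3,:3]@d; p=T[:3,3]+r*(z-T[2,3])/r[2]
        out.append(p)
    return np.array(out)
E
python3 - <<'E'
from h import *
np.set_printoptions(precision=3,suppress=True)
for n in("top","side"):
    s=snapshot(n); cv2.imwrite(f'pics/{n}1.png',s['image'][:,:,::-1])
    print(n,np.array(s['world_from_camera'])[:3,3])
    for t,z in(("pivot",.066),("strap_end",.066),("lever_tip",.14),("mould",.012),("clamp",0),("nozzle",.012),("sprinkles",0),("stamp",0),("bowl",0),("cutter",0),("biscuit",0),("spatula",0)):
        for d in tip_of(t,s)[:3]: print(t,round(d['score'],2),np.round(d['centre']),pt(s,d['centre'],z)[0])
print(get_state()['tool_rot'])
E
```

```text
top [0.362 0.034 1.468]
pivot 0.59 [330. 189.] [0.652 0.014 0.066]
strap_end 0.71 [277. 210.] [0.58  0.178 0.066]
strap_end 0.39 [462. 200.] [ 0.627 -0.402  0.066]
lever_tip 0.6 [319. 187.] [0.642 0.05  0.14 ]
lever_tip 0.37 [354. 190.] [ 0.634 -0.055  0.14 ]
mould 0.88 [405. 238.] [ 0.507 -0.23   0.012]
mould 0.76 [279. 145.] [0.804 0.185 0.012]
mould 0.59 [245. 195.] [0.637 0.29  0.012]
clamp 0.49 [463. 200.] [ 0.639 -0.426  0.   ]
nozzle 0.5 [354. 186.] [ 0.673 -0.063  0.012]
sprinkles 0.54 [362. 155.] [ 0.782 -0.087  0.   ]
stamp 0.51 [409. 162.] [ 0.763 -0.244  0.   ]
bowl 0.66 [207. 253.] [0.447 0.408 0.   ]
cutter 0.59 [433. 291.] [ 0.34  -0.324  0.   ]
biscuit 0.76 [184. 198.] [0.625 0.495 0.   ]
spatula 0.73 [462. 198.] [ 0.645 -0.423  0.   ]
spatula 0.28 [206. 252.] [0.449 0.412 0.   ]
side [-0.189 -0.711  0.906]
pivot 0.97 [351. 225.] [0.664 0.013 0.066]
strap_end 0.6 [291. 216.] [0.577 0.166 0.066]
lever_tip 0.69 [331. 262.] [ 0.449 -0.112  0.14 ]
lever_tip 0.45 [336. 204.] [0.63  0.041 0.14 ]
mould 0.93 [381. 315.] [ 0.499 -0.232  0.012]
mould 0.87 [343. 204.] [0.783 0.153 0.012]
mould 0.65 [278. 210.] [0.615 0.272 0.012]
clamp 0.82 [330. 267.] [ 0.549 -0.016  0.   ]
clamp 0.72 [240. 185.] [0.638 0.49  0.   ]
nozzle 0.55 [368. 252.] [ 0.656 -0.057  0.012]
nozzle 0.18 [207. 219.] [0.435 0.393 0.012]
sprinkles 0.91 [399. 238.] [ 0.779 -0.073  0.   ]
stamp 0.88 [447. 267.] [ 0.767 -0.24   0.   ]
bowl 0.66 [208. 218.] [0.447 0.41  0.   ]
cutter 0.74 [367. 384.] [ 0.333 -0.33   0.   ]
biscuit 0.62 [239. 186.] [0.628 0.487 0.   ]
spatula 0.55 [481. 328.] [ 0.64  -0.417  0.   ]
[-3.142  0.     2.791]
```

```bash
python3 - <<'E'
import cv2
a=cv2.imread('pics/top1.png')[120:300,190:430]; cv2.imwrite('pics/a.png',cv2.resize(a,(800,600),interpolation=2))
b=cv2.imread('pics/side1.png')[150:330,230:470]; cv2.imwrite('pics/b.png',cv2.resize(b,(800,600),interpolation=2))
E
```

```text
(no output)
```

View pics/a.png

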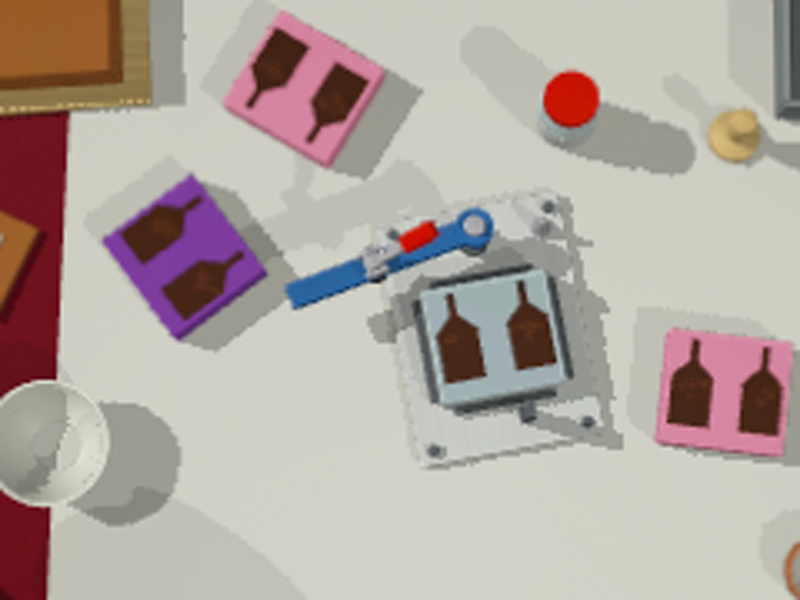

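View pics/b.png

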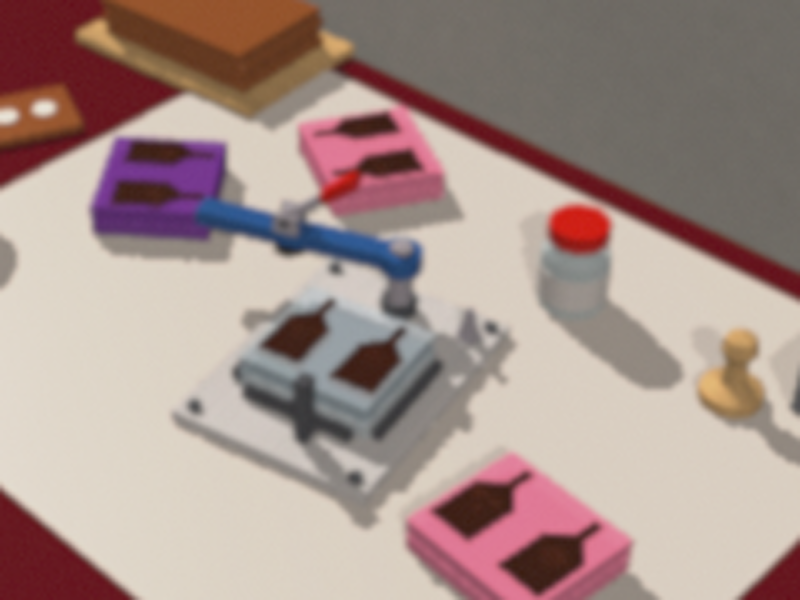

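The top view shows the clear mould in its nest at about (340,221), the pivot at (332,189), the strap end at (277,209) and the stop at (348,243). The lever is raised, leaning towards the pivot, and the nozzle is at (354,186). Next I refine the strap line and the clamp yaw.

```bash
cat >> h.py <<'E'
def strapfit(s):
    h=cv2.cvtColor(s['image'],cv2.COLOR_RGB2HSV)
    m=cv2.inRange(h,(100,120,60),(118,255,255)); 
    n,l,st,c=cv2.connectedComponentsWithStats(cv2.dilate(m,np.ones((9,9))))
    lab=[i for i in range(1,n) if True]
    P=[]; best=max(lab,key=lambda i:(m[l==i]>0).sum())
    v,u=np.where((l==best)&(m>0)); w=pt(s,np.c_[u,v],.074)[:,:2]
    return w
E
python3 - <<'E'
from h import *
np.set_printoptions(precision=3,suppress=True)
s=snapshot("top"); w=strapfit(s); (c,d,a)=cv2.minAreaRect((w*1000).astype(np.float32)); print('strap',c,d,a,len(w))
vx,vy,x0,y0=cv2.fitLine((w*1000).astype(np.float32),2,0,.01,.01).ravel(); print('line',np.degrees(np.arctan2(vy,vx)),x0,y0)
e=w@np.array([vx,vy]); print('ends',w[e.argmin()],w[e.argmax()])
print('pivot top',pt(s,[332.5,188.5],.081),'stop',pt(s,[348.4,243],.074),'mouldtop',pt(s,[339,221.5],.044))
print('mask stop depth',pt(s,[[348,242],[348,243],[349,243],[339,221],[277,209]]))
# plate: bright pixels at height ~12mm
v,u=np.mgrid[150:270,285:385]; q=pt(s,np.c_[u.ravel(),v.ravel()])
k=(q[:,2]>.0075)&(q[:,2]<.0165); p=q[k][:,:2]
p=p[(np.linalg.norm(p-[.56,0],axis=1)<.17)]
print('plate',cv2.minAreaRect((p*1000).astype(np.float32)),len(p))
k=(q[:,2]>.038)&(q[:,2]<.049);p=q[k][:,:2];p=p[np.linalg.norm(p-[.56,-.01],axis=1)<.09]
print('mould',cv2.minAreaRect((p*1000).astype(np.float32)),len(p),p.mean(0))
E
```

```text
strap (618.1637573242188, 85.17929077148438) (35.59508514404297, 199.4718475341797) 23.6148681640625 352
line -68.85121 617.30536 91.33581
ends [0.589 0.181] [ 0.659 -0.006]
pivot top [[0.649 0.008 0.081]] stop [[ 0.482 -0.044  0.074]] mouldtop [[ 0.552 -0.015  0.044]]
mask stop depth [[ 0.485 -0.043  0.074]
 [ 0.482 -0.043  0.071]
 [ 0.482 -0.046  0.074]
 [ 0.553 -0.015  0.047]
 [ 0.582  0.177  0.078]]
plate ((554.5303955078125, -7.006317138671875), (294.33746337890625, 315.63592529296875), 79.58712005615234) 1826
mould ((544.3934326171875, -13.239692687988281), (133.6432647705078, 120.47123718261719), 11.359816551208496) 1219 [ 0.555 -0.011]
```

```bash
cat >> h.py <<'E'
piv=np.array([.651,.008])
def rel(P,yawdeg):
    st=get_state(); y=st['tool_rot'][2]; R=np.array([[np.cos(y),np.sin(y),0],[np.sin(y),-np.cos(y),0],[0,0,-1]])
    t=-(yawdeg-np.degrees(y)); t=(t+180)%360-180
    return np.round(R.T@(np.array(P)-st['ee_pos'])*100,1), round(t,1)
def pose(a,r,off,z):  # a: world strap angle deg; off: behind strap centreline
    c,s=np.cos(np.radians(a)),np.sin(np.radians(a))
    return np.r_[piv+r*np.array([c,s])+off*np.array([s,-c]),z],a
E
python3 -c "
from h import *
print(rel(*pose(111.6,.155,.045,.176)),get_state()['ee_pos'])"
```

```text
(array([-53.9, -24.8,  -0. ]), np.float64(48.3)) [0.21476208 0.58692999 0.17567214]
```

```bash
python3 -m jog '[{"linear":[-4,-2,0],"twist":[0,0,5],"gripper":0},{"linear":[-8,-4,0],"twist":[0,0,10],"gripper":0},{"linear":[-12,-6,0],"twist":[0,0,15],"gripper":0},{"linear":[-16,-8,0],"twist":[0,0,20],"gripper":0},{"linear":[-20,-10,0],"twist":[0,0,25],"gripper":0},{"linear":[-24,-12,0],"twist":[0,0,30],"gripper":0},{"linear":[-28,-14,0],"twist":[0,0,35],"gripper":0},{"linear":[-32,-16,0],"twist":[0,0,40],"gripper":0},{"linear":[-36,-18,0],"twist":[0,0,44],"gripper":0},{"linear":[-40,-20,0],"twist":[0,0,48],"gripper":0}]' 20; python3 -c "
from h import *
print(rel(*pose(111.6,.155,.045,.176)))"
```

```text
t: 2.35
ee_pos: [0.5228, 0.2602, 0.1759]
tool_rot: [3.141, -0.0, 1.95]
contact_force: [0.5, 1.3, 0.3]
width: 0.0136
grip_force: 0.0
(array([-12.7,   7.1,  -0. ]), np.float64(0.1))
```

```bash
python3 -m jog '[{"linear":[-4,2.5,0],"twist":[0,0,0],"gripper":0},{"linear":[-8,5,0],"twist":[0,0,0],"gripper":0},{"linear":[-12.7,7.1,0],"twist":[0,0,0],"gripper":0},{"linear":[-12.7,7.1,0],"twist":[0,0,0],"gripper":0},{"linear":[-12.7,7.1,0],"twist":[0,0,0],"gripper":0},{"linear":[-12.7,7.1,3],"twist":[0,0,0],"gripper":0},{"linear":[-12.7,7.1,6],"twist":[0,0,0],"gripper":0}]'; python3 - <<'E'
from h import *
s=snapshot("top"); cv2.imwrite('pics/c.png',cv2.resize(s['image'][120:270,230:430,::-1],(800,600),interpolation=2))
print(rel(*pose(111.6,.155,.045,.062)))
E
```

```text
t: 3.05
ee_pos: [0.6346, 0.1717, 0.116]
tool_rot: [3.14, -0.0, 1.954]
contact_force: [-0.0, 0.4, -0.9]
width: 0.0002
grip_force: 0.0
(array([-0.4,  0.4,  4.8]), np.float64(0.4))
```

View pics/c.png

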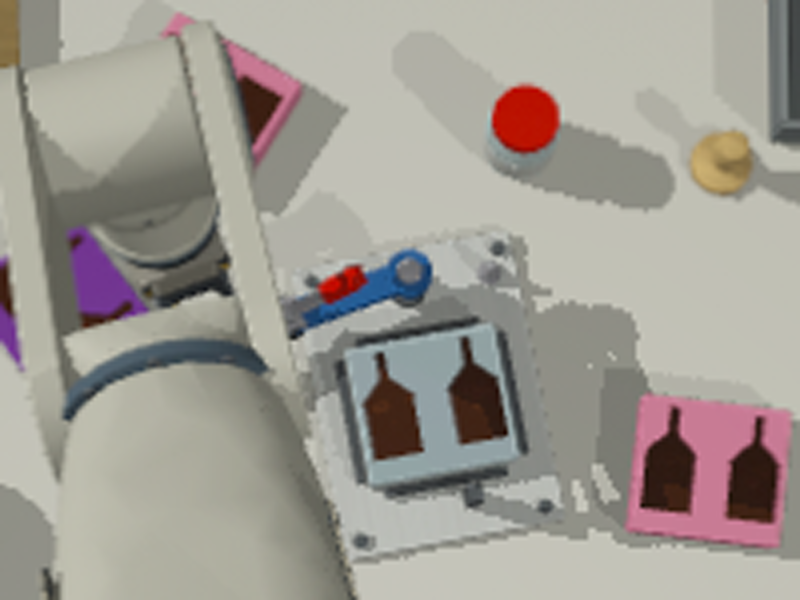

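The top view has the arm hiding the strap's outer part; the lever is still raised at (345,285) in the crop. I descend behind the strap.

```bash
python3 -m jog '[{"linear":[-0.4,0.4,1],"twist":[0,0,0],"gripper":0},{"linear":[-0.4,0.4,2],"twist":[0,0,0],"gripper":0},{"linear":[-0.4,0.4,3],"twist":[0,0,0],"gripper":0},{"linear":[-0.4,0.4,4],"twist":[0,0,0],"gripper":0},{"linear":[-0.4,0.4,5],"twist":[0,0,0],"gripper":0},{"linear":[-0.4,0.4,5.2],"twist":[0,0,0],"gripper":0},{"linear":[-0.4,0.4,5.2],"twist":[0,0,0],"gripper":0}]'; python3 - <<'E'
from h import *
s=snapshot("side"); cv2.imwrite('pics/d.png',cv2.resize(s['image'][140:290,230:430,::-1],(800,600),interpolation=2))
for a in (111.6,116,120,124,128,132): print(a,rel(*pose(a,.155,.030,.062)))
E
```

```text
t: 3.8
ee_pos: [0.6399, 0.168, 0.0633]
tool_rot: [-3.141, -0.0, 1.953]
contact_force: [0.4, -0.1, 0.5]
width: 0.0003
grip_force: 0.0
111.6 (array([ 0.2, -1.9,  0.2]), np.float64(0.3))
116 (array([ 0.4, -3.1,  0.2]), np.float64(-4.1))
120 (array([ 0.5, -4.2,  0.2]), np.float64(-8.1))
124 (array([ 0.5, -5.3,  0.2]), np.float64(-12.1))
128 (array([ 0.5, -6.4,  0.2]), np.float64(-16.1))
132 (array([ 0.3, -7.5,  0.2]), np.float64(-20.1))
```

View pics/d.png

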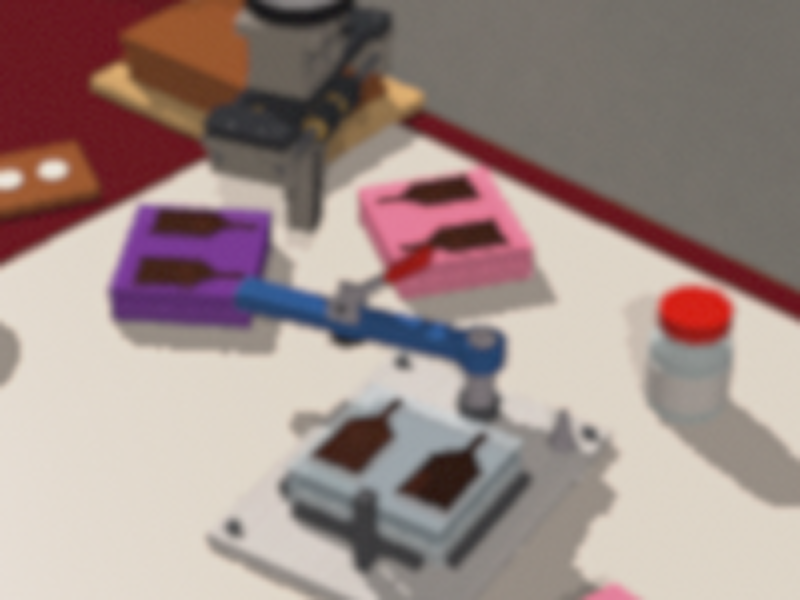

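The side view shows the closed finger tip at crop (302,225), behind the strap with clearance. I start the swing.

```bash
python3 -m jog '[{"linear":[0.1,-0.9,0.2],"twist":[0,0,0],"gripper":0},{"linear":[0.2,-1.9,0.2],"twist":[0,0,0],"gripper":0},{"linear":[0.3,-2.5,0.2],"twist":[0,0,-2],"gripper":0},{"linear":[0.4,-3.1,0.2],"twist":[0,0,-4],"gripper":0},{"linear":[0.5,-3.7,0.2],"twist":[0,0,-6],"gripper":0},{"linear":[0.5,-4.2,0.2],"twist":[0,0,-8],"gripper":0},{"linear":[0.5,-4.8,0.2],"twist":[0,0,-10],"gripper":0},{"linear":[0.5,-5.3,0.2],"twist":[0,0,-12],"gripper":0},{"linear":[0.5,-5.9,0.2],"twist":[0,0,-14],"gripper":0},{"linear":[0.5,-6.4,0.2],"twist":[0,0,-16],"gripper":0}]'; python3 - <<'E'
from h import *
s=snapshot("side");cv2.imwrite('pics/e.png',cv2.resize(s['image'][140:290,230:430,::-1],(800,600),interpolation=2))
for a in (136,144,152,158): print(a,rel(*pose(a,.155,.030,.062)))
E
```

```text
t: 4.85
ee_pos: [0.5778, 0.1485, 0.062]
tool_rot: [-3.142, -0.0, 2.234]
contact_force: [0.6, 0.1, 0.7]
width: 0.0005
grip_force: 0.0
136 (array([ 0.2, -2. , -0. ]), np.float64(-7.9))
144 (array([ 0.1, -4.2, -0. ]), np.float64(-15.9))
152 (array([-0.2, -6.4, -0. ]), np.float64(-23.9))
158 (array([-0.7, -8. , -0. ]), np.float64(-29.9))
```

View pics/e.png

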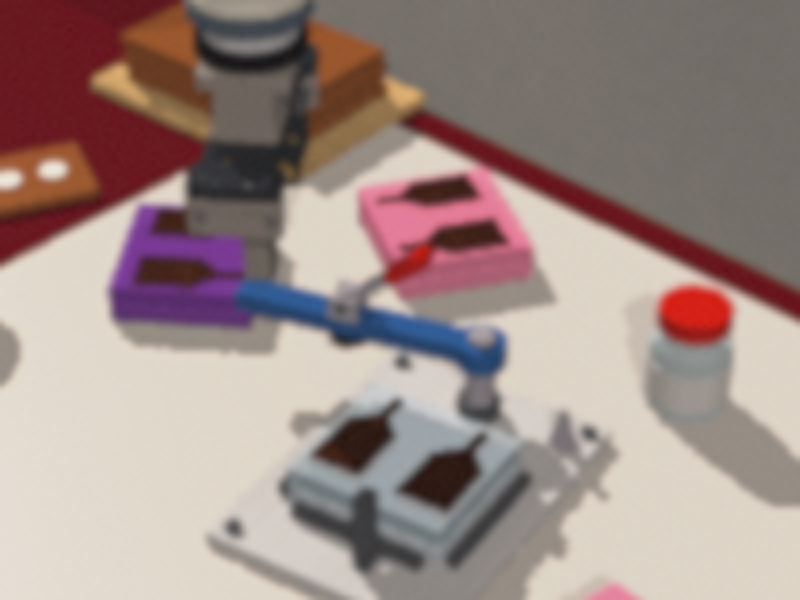

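The strap has not moved: its end is still at crop (240,292), and the finger at (262,275) seems to be just at or behind it. I project the TCP into the picture and check against depth.

```bash
python3 - <<'E'
from h import *
np.set_printoptions(precision=4,suppress=True)
s=snapshot("side"); st=get_state()
T=np.linalg.inv(s['world_from_camera']);K=np.array([[s['fx'],0,s['cx']],[0,s['fy'],s['cy']],[0,0,1]])
P=np.array([st['ee_pos'],np.r_[pose(111.6,.185,0,.066)[0]],np.r_[piv,.081],np.r_[pose(111.6,.155,0,.074)[0]]])
uv=cv2.projectPoints(P,cv2.Rodrigues(T[:3,:3])[0],T[:3,3],K,np.array(s['dist'],float))[0].reshape(-1,2)
print('crop px',(uv-[230,140])*4, s['fx'])
# depth-based points in side view: strap pixels
px=np.array([[240,292],[262,290],[262,300],[300,305],[400,330],[440,342],[482,336],[262,262],[255,245]])/4+[230,140]
print(pt(s,px))
t=snapshot("top"); h=cv2.cvtColor(t['image'],cv2.COLOR_RGB2HSV)
for q in(s,t):
    m=cv2.inRange(cv2.cvtColor(q['image'],cv2.COLOR_RGB2HSV),(100,120,60),(118,255,255)); v,u=np.where(m>0); w=pt(q,np.c_[u,v]); k=(w[:,2]>.055)&(w[:,2]<.085)&(np.linalg.norm(w[:,:2]-piv,axis=1)<.25); w=w[k]; print(len(w),w.mean(0)); vx,vy,x0,y0=cv2.fitLine((w[:,:2]*1000).astype(np.float32),2,0,.01,.01).ravel(); print(vx,vy,np.degrees(np.arctan2(vy,vx)),x0,y0); e=w[:,:2]@[vx,vy]; print(w[e.argmin()],w[e.argmax()])
E
```

```text
crop px [[263.3686 316.3538]
 [238.6505 290.7293]
 [479.4977 332.854 ]
 [275.8604 290.9749]] 498.1117168462138
[[0.5766 0.1713 0.0725]
 [0.5884 0.1608 0.0733]
 [0.5806 0.1524 0.0728]
 [0.5937 0.1269 0.0744]
 [0.6231 0.057  0.0729]
 [0.6306 0.026  0.0747]
 [0.651  0.0056 0.0796]
 [0.5679 0.1364 0.1198]
 [0.5658 0.1406 0.1329]]
380 [0.6135 0.0808 0.0719]
0.3558517 -0.9345424 -69.15434 613.54156 80.79635
[0.5815 0.1765 0.0744] [ 0.6469 -0.011   0.0768]
175 [0.6381 0.0363 0.0736]
0.42639565 -0.9045368 -64.76096 638.1228 36.30907
[0.6163 0.0893 0.0707] [ 0.6587 -0.0059  0.0749]
```

```bash
python3 - <<'E'
from h import *
np.set_printoptions(precision=4,suppress=True)
s=snapshot("side")
for c in (294,297):
  r=np.arange(196,222); w=pt(s,np.c_[np.full(len(r),c),r])
  for a,b in zip(r,w): print(c,a,b,s['image'][a,c])
print(get_state()['ee_pos'])
E
```

```text
294 196 [0.516  0.0825 0.201 ] [108  99  92]
294 197 [0.5164 0.0832 0.1974] [108  98  91]
294 198 [0.5167 0.0836 0.194 ] [105  97  90]
294 199 [0.5167 0.0838 0.1909] [97 89 83]
294 200 [0.5658 0.1393 0.1377] [91 84 78]
294 201 [0.5656 0.1393 0.1345] [93 87 79]
294 202 [0.5627 0.1362 0.1341] [102  94  86]
294 203 [0.5646 0.1385 0.1288] [106  98  90]
294 204 [0.5664 0.1408 0.1234] [106  98  90]
294 205 [0.5639 0.1381 0.1226] [105  96  88]
294 206 [0.5672 0.1421 0.1157] [105  97  89]
294 207 [0.5669 0.1418 0.1126] [104  96  89]
294 208 [0.5675 0.1427 0.1085] [101  95  91]
294 209 [0.5658 0.141  0.1068] [ 90  91 105]
294 210 [0.5914 0.1701 0.0761] [ 67  88 129]
294 211 [0.5898 0.1685 0.0741] [ 50  90 143]
294 212 [0.5876 0.1663 0.0728] [ 49  91 146]
294 213 [0.5829 0.1612 0.0742] [ 49  89 143]
294 214 [0.5808 0.1589 0.073 ] [ 45  82 132]
294 215 [0.5775 0.1554 0.0729] [ 42  72 115]
294 216 [0.5812 0.1598 0.0653] [ 38  66 104]
294 217 [0.5786 0.157  0.0645] [ 49  67 102]
294 218 [0.5802 0.159  0.0591] [ 79  82 104]
294 219 [0.6302 0.2159 0.    ] [112 105 110]
294 220 [0.6232 0.2081 0.0039
[... 523 characters left out ...]
9 82]
297 207 [0.5707 0.1337 0.1146] [97 90 84]
297 208 [0.5723 0.1356 0.1095] [98 91 87]
297 209 [0.572  0.1354 0.1064] [ 92  92 100]
297 210 [ 0.6706  0.2453 -0.0012] [ 80  93 123]
297 211 [0.5955 0.1619 0.0745] [ 59  92 141]
297 212 [0.591  0.1572 0.0756] [ 51  92 148]
297 213 [0.5888 0.1549 0.0743] [ 50  92 147]
297 214 [0.5853 0.1511 0.0746] [ 48  88 141]
297 215 [0.582  0.1476 0.0745] [ 42  78 126]
297 216 [0.5813 0.147  0.0716] [ 40  70 110]
297 217 [0.5813 0.1472 0.068 ] [ 39  65 102]
297 218 [0.5839 0.1503 0.0616] [ 58  74 103]
297 219 [0.5859 0.1527 0.0557] [ 92  95 107]
297 220 [0.6298 0.2019 0.0036] [125 119 116]
297 221 [0.6295 0.2017 0.0001] [144 135 127]
[0.5787 0.1488 0.062 ]
```

Depth shows the fingertip physically at z ≈ 0.106 m where the state says 0.062. The xy agrees, but the hand is really about 4.4 cm higher than reported, so the finger passed over the strap. I go by the camera: go back behind the strap, lower, and check.

```bash
python3 -m jog '[{"linear":[-0.3,1.6,0],"twist":[0,0,4],"gripper":0},{"linear":[-0.7,3.2,0],"twist":[0,0,8],"gripper":0},{"linear":[-1.2,4.8,0],"twist":[0,0,12],"gripper":0},{"linear":[-1.6,6.0,0],"twist":[0,0,16],"gripper":0},{"linear":[-1.8,6.5,0],"twist":[0,0,16],"gripper":0},{"linear":[-1.8,6.5,0],"twist":[0,0,16],"gripper":0}]'; python3 -c "
from h import *
print(rel(*pose(111.6,.155,.045,.020)))
s=snapshot('side');t=get_state()['ee_pos']
r,c=np.mgrid[170:215,290:320]; w=pt(s,np.c_[c.ravel(),r.ravel()]); k=np.linalg.norm(w[:,:2]-t[:2],axis=1)<.028; w=w[k]; w=w[w[:,2]>.05]
print(len(w),np.percentile(w[:,2],[0,2,5,10]),w[:,:2].mean(0))
"
```

```text
t: 5.65
ee_pos: [0.6416, 0.1747, 0.0616]
tool_rot: [3.141, 0.0, 1.955]
contact_force: [0.6, -0.1, 0.1]
width: 0.0003
grip_force: 0.0
(array([-0.3, -0.8,  4.2]), np.float64(0.4))
174 [0.09907085 0.10348347 0.10580225 0.10970203] [0.6344137  0.16676342]
```

```bash
python3 -m jog '[{"linear":[-0.3,-0.4,1],"twist":[0,0,0],"gripper":0},{"linear":[-0.3,-0.4,2],"twist":[0,0,0],"gripper":0},{"linear":[-0.3,-0.4,3],"twist":[0,0,0],"gripper":0},{"linear":[-0.3,-0.4,3.7],"twist":[0,0,0],"gripper":0},{"linear":[-0.3,-0.4,4.2],"twist":[0,0,0],"gripper":0},{"linear":[-0.3,-0.4,4.2],"twist":[0,0,0],"gripper":0}]'; python3 -c "
from h import *
s=snapshot('side');t=get_state()['ee_pos']
r,c=np.mgrid[170:225,285:325]; w=pt(s,np.c_[c.ravel(),r.ravel()]); k=np.linalg.norm(w[:,:2]-t[:2],axis=1)<.028; w=w[k]; w=w[w[:,2]>.03]
print(len(w),np.percentile(w[:,2],[0,2,5,10]),w[:,:2].mean(0))
for a in (111.6,116,120,124,128,132,136): print(a,rel(*pose(a,.155,.030,.018)))
"
```

```text
t: 6.3
ee_pos: [0.638, 0.1702, 0.0186]
tool_rot: [-3.14, -0.0, 1.953]
contact_force: [-0.5, -0.2, -0.5]
width: 0.0003
grip_force: 0.0
230 [0.05797486 0.06076193 0.06408943 0.07009496] [0.6343963  0.15850273]
111.6 (array([-0. , -1.8,  0.1]), np.float64(0.3))
116 (array([ 0.1, -3. ,  0.1]), np.float64(-4.1))
120 (array([ 0.2, -4.1,  0.1]), np.float64(-8.1))
124 (array([ 0.3, -5.2,  0.1]), np.float64(-12.1))
128 (array([ 0.2, -6.3,  0.1]), np.float64(-16.1))
132 (array([ 0.1, -7.4,  0.1]), np.float64(-20.1))
136 (array([-0.2, -8.5,  0.1]), np.float64(-24.1))
```

Tip is now physically at about z 0.060. I push the strap.

```bash
python3 -m jog '[{"linear":[0,-0.9,0],"twist":[0,0,0],"gripper":0},{"linear":[0,-1.8,0],"twist":[0,0,0],"gripper":0},{"linear":[0.1,-2.4,0],"twist":[0,0,-2],"gripper":0},{"linear":[0.1,-3.0,0],"twist":[0,0,-4],"gripper":0},{"linear":[0.2,-3.6,0],"twist":[0,0,-6],"gripper":0},{"linear":[0.2,-4.1,0],"twist":[0,0,-8],"gripper":0},{"linear":[0.3,-4.7,0],"twist":[0,0,-10],"gripper":0},{"linear":[0.3,-5.2,0],"twist":[0,0,-12],"gripper":0},{"linear":[0.3,-5.8,0],"twist":[0,0,-14],"gripper":0},{"linear":[0.2,-6.3,0],"twist":[0,0,-16],"gripper":0}]'; cat >> h.py <<'E'
def ang():
    q=snapshot("side"); m=cv2.inRange(cv2.cvtColor(q['image'],cv2.COLOR_RGB2HSV),(100,120,60),(118,255,255)); v,u=np.where(m>0); w=pt(q,np.c_[u,v]); w=w[(w[:,2]>.055)&(w[:,2]<.085)&(np.linalg.norm(w[:,:2]-piv,axis=1)<.25)]
    vx,vy,x0,y0=cv2.fitLine((w[:,:2]*1000).astype(np.float32),2,0,.01,.01).ravel()
    d=w[:,:2].mean(0)-piv; print('strap world angle',np.degrees(np.arctan2(vy,vx))%180,'via pivot',np.degrees(np.arctan2(d[1],d[0])),len(w))
    return q
E
python3 -c "
from h import *
s=ang();cv2.imwrite('pics/f.png',cv2.resize(s['image'][140:290,230:430,::-1],(800,600),interpolation=2))
for a in (128,136,144,152): print(a,rel(*pose(a,.155,.030,.018)))
"
```

```text
t: 7.35
ee_pos: [0.579, 0.1486, 0.0203]
tool_rot: [3.14, 0.0, 2.234]
contact_force: [0.3, 1.4, 0.8]
width: 0.0007
grip_force: 0.7
strap world angle 125.44487 via pivot 132.08709289602123 396
128 (array([-0. ,  0.1,  0.2]), np.float64(0.1))
136 (array([ 0.2, -2.1,  0.2]), np.float64(-7.9))
144 (array([ 0.2, -4.3,  0.2]), np.float64(-15.9))
152 (array([-0.1, -6.5,  0.2]), np.float64(-23.9))
```

View pics/f.png

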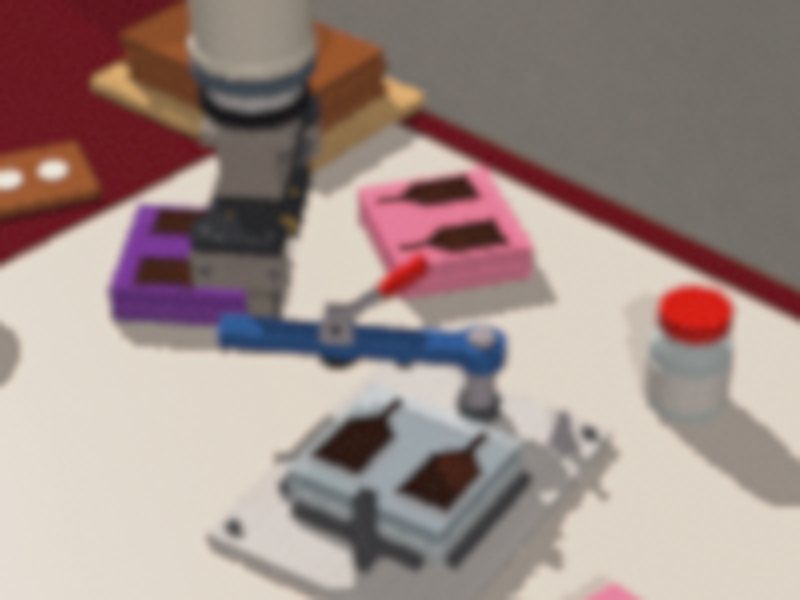

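The strap is swinging with the finger (end now at crop (222,330)) and the lever is still up. I carry on.

```bash
python3 -m jog '[{"linear":[0,-0.6,0],"twist":[0,0,-2],"gripper":0},{"linear":[0.1,-1.2,0],"twist":[0,0,-5],"gripper":0},{"linear":[0.2,-2,0],"twist":[0,0,-7.5],"gripper":0},{"linear":[0.2,-2.7,0],"twist":[0,0,-10],"gripper":0},{"linear":[0.2,-3.4,0],"twist":[0,0,-12.5],"gripper":0},{"linear":[0.2,-4.1,0],"twist":[0,0,-15],"gripper":0},{"linear":[0.1,-4.7,0],"twist":[0,0,-17.5],"gripper":0},{"linear":[0,-5.4,0],"twist":[0,0,-20],"gripper":0},{"linear":[0,-6,0],"twist":[0,0,-22],"gripper":0},{"linear":[-0.1,-6.5,0],"twist":[0,0,-24],"gripper":0}]';
python3 -c "
from h import *
s=ang()
for a in (152,156,160,164,168,172,176,180,184): print(a,rel(*pose(a,.155,.030,.019)))
"
```

```text
t: 8.4
ee_pos: [0.5287, 0.1078, 0.0202]
tool_rot: [3.141, 0.001, 2.652]
contact_force: [1.1, 0.9, -0.0]
width: 0.0005
grip_force: 0.6
strap world angle 149.35277 via pivot 155.13051036448533 396
152 (array([-0. ,  0. ,  0.1]), np.float64(0.1))
156 (array([ 0.2, -1.1,  0.1]), np.float64(-3.9))
160 (array([ 0.2, -2.2,  0.1]), np.float64(-7.9))
164 (array([ 0.3, -3.3,  0.1]), np.float64(-11.9))
168 (array([ 0.2, -4.4,  0.1]), np.float64(-15.9))
172 (array([ 0.1, -5.5,  0.1]), np.float64(-19.9))
176 (array([-0.1, -6.6,  0.1]), np.float64(-23.9))
180 (array([-0.4, -7.6,  0.1]), np.float64(-27.9))
184 (array([-0.8, -8.7,  0.1]), np.float64(-31.9))
```

```bash
python3 -m jog '[{"linear":[0.1,-0.6,0],"twist":[0,0,-2],"gripper":0},{"linear":[0.2,-1.4,0],"twist":[0,0,-5],"gripper":0},{"linear":[0.2,-2.2,0],"twist":[0,0,-8],"gripper":0},{"linear":[0.3,-2.9,0],"twist":[0,0,-10.5],"gripper":0},{"linear":[0.3,-3.6,0],"twist":[0,0,-13],"gripper":0},{"linear":[0.2,-4.4,0],"twist":[0,0,-16],"gripper":0},{"linear":[0.1,-5.2,0],"twist":[0,0,-19],"gripper":0},{"linear":[0,-6,0],"twist":[0,0,-22],"gripper":0},{"linear":[-0.2,-6.8,0],"twist":[0,0,-25],"gripper":0},{"linear":[-0.4,-7.6,0],"twist":[0,0,-28],"gripper":0}]';
python3 -c "
from h import *
s=ang();cv2.imwrite('pics/g.png',cv2.resize(s['image'][140:290,230:430,::-1],(800,600),interpolation=2))
for a in (180,184,188,190,192,194): print(a,rel(*pose(a,.155,.030,.019)))
"
```

```text
t: 9.45
ee_pos: [0.4962, 0.0389, 0.02]
tool_rot: [3.141, 0.0, 3.141]
contact_force: [0.8, 1.3, 0.8]
width: 0.0007
grip_force: 0.7
strap world angle 177.60805 via pivot -178.44477989660643 399
180 (array([-0. , -0. ,  0.1]), np.float64(0.1))
184 (array([ 0.2, -1.1,  0.1]), np.float64(-3.9))
188 (array([ 0.3, -2.2,  0.1]), np.float64(-7.9))
190 (array([ 0.3, -2.7,  0.1]), np.float64(-9.9))
192 (array([ 0.3, -3.3,  0.1]), np.float64(-11.9))
194 (array([ 0.3, -3.8,  0.1]), np.float64(-13.9))
```

View pics/g.png

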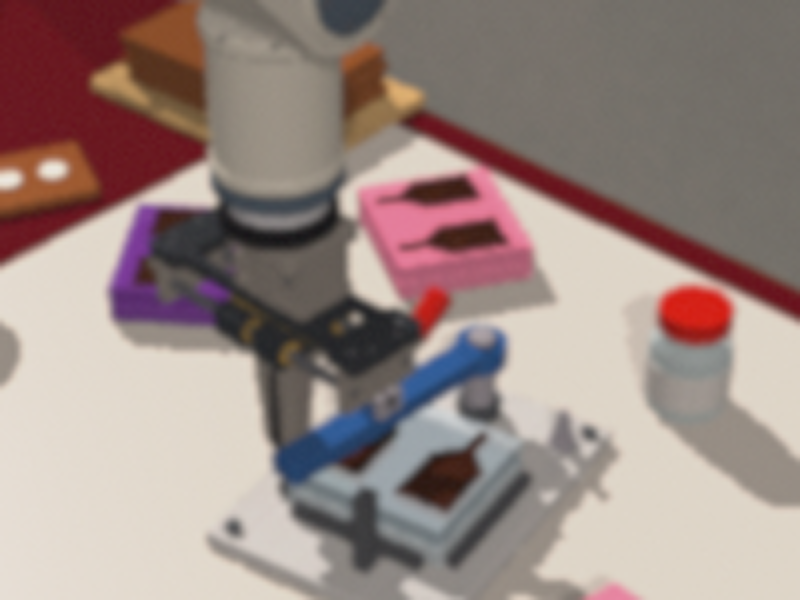

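The strap is nearly over the mould (end at crop (285,465)). The hand shows a second grey part at (360,380) that I should identify by depth before the last bit.

```bash
python3 -c "
from h import *
np.set_printoptions(precision=3,suppress=True)
s=snapshot('side')
px=np.array([[285,370],[285,400],[285,430],[360,350],[360,375],[360,395],[340,395],[385,375],[385,405],[370,330],[410,335],[430,310],[400,395]])
print(np.c_[px,pt(s,px/4+[230,140])])
"
```

```text
[[285.    370.      0.468   0.008   0.15 ]
 [285.    400.      0.486   0.029   0.104]
 [285.    430.      0.485   0.029   0.08 ]
 [360.    350.      0.478  -0.048   0.19 ]
 [360.    375.      0.473  -0.053   0.177]
 [360.    395.      0.481  -0.045   0.153]
 [340.    395.      0.464  -0.045   0.163]
 [385.    375.      0.499  -0.048   0.16 ]
 [385.    405.      0.549  -0.001   0.081]
 [370.    330.      0.5    -0.035   0.186]
 [410.    335.      0.512  -0.056   0.187]
 [430.    310.      0.594   0.002   0.134]
 [400.    395.      0.568   0.004   0.075]]
```

That is the gripper body's end at z ≥ 0.15, clear of everything. Final gentle push to the stop.

```bash
python3 -m jog '[{"linear":[0.1,-0.5,0],"twist":[0,0,-2],"gripper":0},{"linear":[0.2,-1.1,0],"twist":[0,0,-4],"gripper":0},{"linear":[0.3,-1.6,0],"twist":[0,0,-6],"gripper":0},{"linear":[0.3,-2.2,0],"twist":[0,0,-8],"gripper":0},{"linear":[0.3,-2.5,0],"twist":[0,0,-9.5],"gripper":0},{"linear":[0.3,-2.8,0],"twist":[0,0,-11],"gripper":0},{"linear":[0.3,-3.0,0],"twist":[0,0,-11.5],"gripper":0},{"linear":[0.3,-3.0,0],"twist":[0,0,-11.5],"gripper":0}]';
python3 -c "
from h import *
s=ang()
for a in (190,192,194): print(a,rel(*pose(a,.155,.030,.019)))
"
```

```text
t: 10.35
ee_pos: [0.4933, 0.0091, 0.0197]
tool_rot: [3.142, -0.0, -2.944]
contact_force: [-0.5, 0.3, 0.3]
width: 0.0004
grip_force: 0.2
strap world angle 6.410916 via pivot -168.53680296627385 293
190 (array([0. , 0.2, 0.1]), np.float64(1.3))
192 (array([ 0.1, -0.4,  0.1]), np.float64(-0.7))
194 (array([ 0.2, -0.9,  0.1]), np.float64(-2.7))
```

```bash
python3 -m jog '[{"linear":[0,-0.2,0],"twist":[0,0,0],"gripper":0},{"linear":[0,-0.4,0],"twist":[0,0,-1],"gripper":0},{"linear":[0,-0.4,0],"twist":[0,0,-1],"gripper":0}]'; python3 -m jog '[{"linear":[0,-0.15,0],"twist":[0,0,0],"gripper":0},{"linear":[0,-0.3,0],"twist":[0,0,0],"gripper":0},{"linear":[0,-0.3,0],"twist":[0,0,0],"gripper":0}]'
```

```text
t: 10.7
ee_pos: [0.4942, 0.005, 0.0196]
tool_rot: [3.142, -0.0, -2.925]
contact_force: [-1.6, 0.6, 1.0]
width: 0.0004
grip_force: 0.3
t: 11.0
ee_pos: [0.495, 0.002, 0.0197]
tool_rot: [-3.142, 0.0, -2.925]
contact_force: [-0.2, -0.1, -0.4]
width: 0.0005
grip_force: 0.3
```

```bash
python3 -m jog '[{"linear":[0,-0.15,0],"twist":[0,0,0],"gripper":0},{"linear":[0,-0.3,0],"twist":[0,0,0],"gripper":0},{"linear":[0,-0.3,0],"twist":[0,0,0],"gripper":0}]'; python3 -c "
from h import *
s=ang()
for a in (190,192,194): print(a,rel(*pose(a,.155,.030,.019)))
cv2.imwrite('pics/i.png',cv2.resize(s['image'][170:290,260:420,::-1],(800,600),interpolation=2))"
```

```text
t: 11.3
ee_pos: [0.4951, 0.0008, 0.0196]
tool_rot: [3.139, -0.0, -2.927]
contact_force: [-1.9, 13.0, 1.4]
width: 0.0004
grip_force: 6.4
strap world angle 8.285974 via pivot -166.31291674620994 241
190 (array([-0. ,  1. ,  0.1]), np.float64(2.3))
192 (array([0.1, 0.5, 0.1]), np.float64(0.3))
194 (array([ 0.2, -0.1,  0.1]), np.float64(-1.7))
```

View pics/i.png

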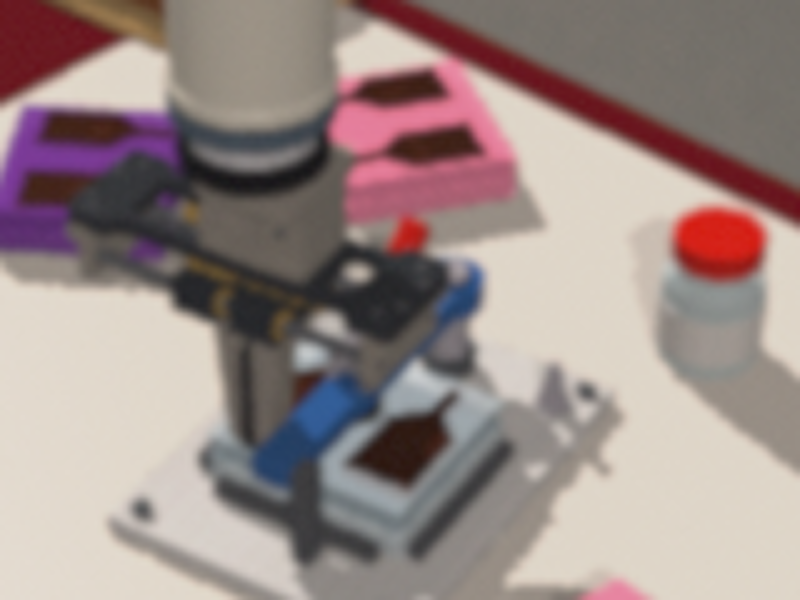

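13 N on the finger: the strap is against its stop. I back off and rise, then look at the lever from above.

```bash
python3 -m jog '[{"linear":[0,0.8,0],"twist":[0,0,0],"gripper":0},{"linear":[0,2,0],"twist":[0,0,0],"gripper":0},{"linear":[0,2.5,-2],"twist":[0,0,0],"gripper":0},{"linear":[0,2.5,-5],"twist":[0,0,0],"gripper":0},{"linear":[0,2.5,-8],"twist":[0,0,0],"gripper":0},{"linear":[0,2.5,-11],"twist":[0,0,0],"gripper":0},{"linear":[0,2.5,-14],"twist":[0,0,0],"gripper":0},{"linear":[0,2.5,-14],"twist":[0,0,0],"gripper":0}]'; python3 -c "
from h import *
np.set_printoptions(precision=3,suppress=True)
s=ang()
h=cv2.cvtColor(s['image'],cv2.COLOR_RGB2HSV)
m=cv2.inRange(h,(0,180,120),(6,255,255))|cv2.inRange(h,(175,180,120),(180,255,255)); v,u=np.where(m>0); w=pt(s,np.c_[u,v]); w=w[(np.linalg.norm(w[:,:2]-[.6,0],axis=1)<.07)&(w[:,2]>.08)]
print(len(w),w.min(0),w.max(0),w.mean(0))
print(rel(*pose(192,.057,0,.135)))
cv2.imwrite('pics/j.png',cv2.resize(s['image'][170:290,260:420,::-1],(800,600),interpolation=2))"
```

```text
t: 12.15
ee_pos: [0.4929, 0.0242, 0.1635]
tool_rot: [-3.14, 0.007, -2.925]
contact_force: [-0.1, 0.4, -0.3]
width: 0.0003
grip_force: 0.0
strap world angle 10.460932 via pivot -166.10170850096134 368
55 [ 0.581 -0.013  0.115] [0.608 0.001 0.14 ] [ 0.596 -0.006  0.129]
(array([-9.5, -5. ,  2.6]), np.float64(0.4))
```

View pics/j.png

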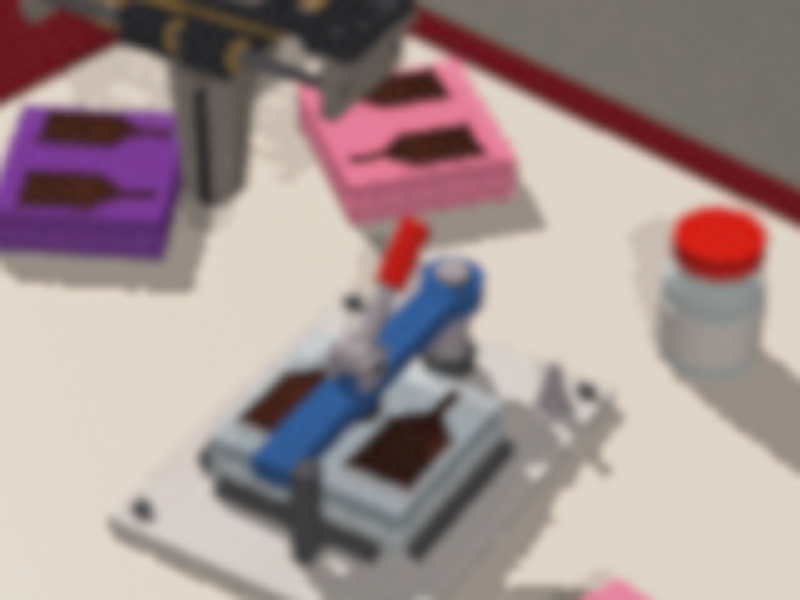

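The strap lies against its stop at crop (305,480), the lever still up with its grip at (403,250). I move above the lever.

```bash
python3 -m jog '[{"linear":[-3,-1.5,0],"twist":[0,0,0],"gripper":0},{"linear":[-6,-3.2,0],"twist":[0,0,0],"gripper":0},{"linear":[-9.5,-5,0],"twist":[0,0,0],"gripper":0},{"linear":[-9.5,-5,1.3],"twist":[0,0,0],"gripper":0},{"linear":[-9.5,-5,2.6],"twist":[0,0,0],"gripper":0},{"linear":[-9.5,-5,2.6],"twist":[0,0,0],"gripper":0},{"linear":[-9.5,-5,2.6],"twist":[0,0,0],"gripper":0}]'; python3 -c "
from h import *
np.set_printoptions(precision=3,suppress=True)
s=snapshot('side');t=get_state()['ee_pos']
r,c=np.mgrid[140:240,300:380]; w=pt(s,np.c_[c.ravel(),r.ravel()]); k=np.linalg.norm(w[:,:2]-t[:2],axis=1)<.026; w=w[k]; w=w[w[:,2]>.16]
print(len(w),np.percentile(w[:,2],[0,2,5,10]))
print(rel(*pose(192,.057,0,.052)))
cv2.imwrite('pics/k.png',cv2.resize(s['image'][150:270,270:430,::-1],(800,600),interpolation=2))"
```

```text
t: 12.9
ee_pos: [0.592, -0.0044, 0.1327]
tool_rot: [3.141, -0.002, -2.925]
contact_force: [-0.3, 0.3, 0.7]
width: 0.0003
grip_force: 0.0
498 [0.171 0.177 0.18  0.188]
(array([-0.3,  0. ,  8.2]), np.float64(0.4))
```

View pics/k.png

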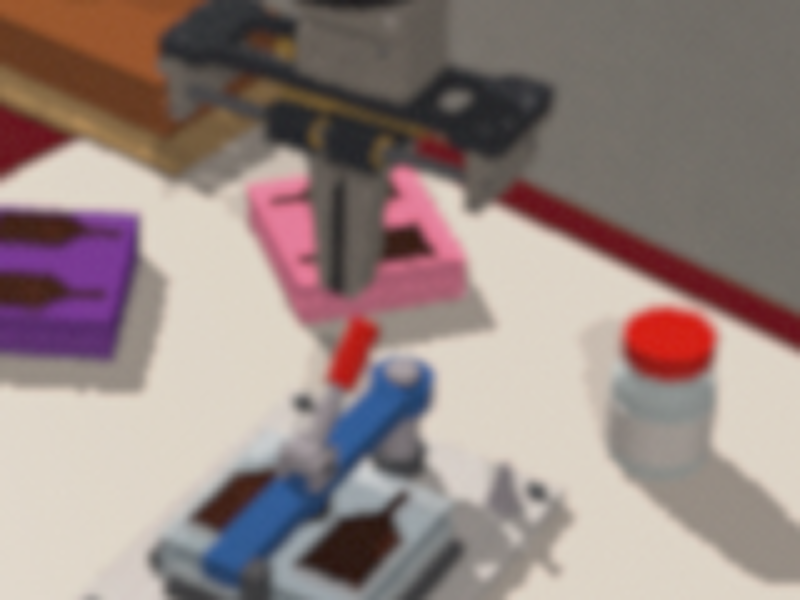

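The finger tip (345,285) is directly above the red grip (355,350). I push down in stages, watching force.

```bash
python3 -m jog '[{"linear":[-0.3,0,1],"twist":[0,0,0],"gripper":0},{"linear":[-0.3,0,2],"twist":[0,0,0],"gripper":0},{"linear":[-0.3,0,3],"twist":[0,0,0],"gripper":0},{"linear":[-0.3,0,3.7],"twist":[0,0,0],"gripper":0},{"linear":[-0.3,0,4.4],"twist":[0,0,0],"gripper":0},{"linear":[-0.3,0,5.1],"twist":[0,0,0],"gripper":0},{"linear":[-0.3,0,5.8],"twist":[0,0,0],"gripper":0},{"linear":[-0.3,0,6.4],"twist":[0,0,0],"gripper":0},{"linear":[-0.3,0,7],"twist":[0,0,0],"gripper":0},{"linear":[-0.3,0,7],"twist":[0,0,0],"gripper":0}]'
```

```text
t: 13.95
ee_pos: [0.5966, -0.0041, 0.063]
tool_rot: [3.142, -0.0, -2.925]
contact_force: [0.6, -0.6, 0.0]
width: 0.0005
grip_force: 0.1
```

```bash
cat >> h.py <<'E'
def red():
    s=snapshot('side'); h=cv2.cvtColor(s['image'],cv2.COLOR_RGB2HSV)
    m=cv2.inRange(h,(0,180,90),(6,255,255))|cv2.inRange(h,(175,180,90),(180,255,255)); v,u=np.where(m>0); w=pt(s,np.c_[u,v]); w=w[(np.linalg.norm(w[:,:2]-[.6,0],axis=1)<.07)&(w[:,2]>.07)]
    print('grip',len(w),w.min(0),w.max(0),w.mean(0)); return s
E
python3 -c "
from h import *
s=red(); ang()
cv2.imwrite('pics/l.png',cv2.resize(s['image'][170:270,290:423,::-1],(800,600),interpolation=2))"
```

```text
Traceback (most recent call last):
  File "h.py", line 38, in red
    print('grip',len(w),w.min(0),w.max(0),w.mean(0)); return s
                        ~~~~~^^^
ValueError: zero-size array to reduction operation minimum which has no identity
```

The picture budget is used up, so I use numbers only from here.

```bash
python3 -c "
from h import *
np.set_printoptions(precision=3,suppress=True)
s=snapshot('side'); h=cv2.cvtColor(s['image'],cv2.COLOR_RGB2HSV).astype(int)
m=((h[...,0]<10)|(h[...,0]>170))&(h[...,1]>110)&(h[...,2]>30); v,u=np.where(m); w=pt(s,np.c_[u,v]); k=np.linalg.norm(w[:,:2]-[.6,0],axis=1)<.12; print(np.c_[u,v,w][k][:40])
# column through finger to strap
for c in (336,340,344): 
  r=np.arange(206,244,2); print(c); print(np.c_[r,pt(s,np.c_[np.full(len(r),c),r]),s['image'][r,c]])
"
```

```text
[[322.    189.      0.563   0.029   0.224]
 [323.    189.      0.567   0.029   0.223]
 [325.    190.      0.567   0.022   0.223]
 [326.    202.      0.561   0.013   0.193]
 [328.    202.      0.564   0.008   0.194]
 [329.    203.      0.565   0.006   0.192]
 [330.    203.      0.563   0.001   0.195]
 [331.    204.      0.579   0.013   0.178]
 [360.    204.      0.581  -0.081   0.222]
 [346.    221.      0.626   0.      0.106]
 [347.    222.      0.626  -0.003   0.104]
 [346.    223.      0.62   -0.005   0.105]
 [347.    223.      0.624  -0.005   0.103]
 [345.    224.      0.604  -0.015   0.115]
 [346.    224.      0.62   -0.005   0.102]
 [347.    224.      0.62   -0.009   0.104]
 [345.    225.      0.614  -0.007   0.102]
 [346.    225.      0.623  -0.003   0.096]
 [347.    225.      0.623  -0.006   0.097]
 [345.    226.      0.614  -0.007   0.1  ]
 [346.    226.      0.616  -0.009   0.1  ]
 [345.    227.      0.611  -0.01    0.099]
 [343.    228.      0.594  -0.018   0.109]
 [344.    228.      0.608  -0.009   0.097]
 [342.    229.      0.593  -0.015   0.105]
 [343.    229.      0.602
[... 3298 characters left out ...]
    0.593  -0.022   0.138  96.     88.     81.   ]
 [222.      0.596  -0.019   0.129 100.     87.     81.   ]
 [224.      0.597  -0.018   0.121 101.     85.     78.   ]
 [226.      0.601  -0.015   0.11  105.     76.     70.   ]
 [228.      0.608  -0.009   0.097 116.     59.     70.   ]
 [230.      0.621   0.003   0.077  99.     71.    112.   ]
 [232.      0.616  -0.002   0.075  64.     89.    145.   ]
 [234.      0.612  -0.006   0.072  51.     92.    150.   ]
 [236.      0.605  -0.013   0.074  43.     79.    126.   ]
 [238.      0.604  -0.013   0.068  40.     63.     98.   ]
 [240.      0.604  -0.014   0.061  71.     77.     95.   ]
 [242.      0.634   0.012   0.022 134.    132.    132.   ]]
```

The lever is going down under the finger (grip top about 0.105). I continue to the end stop.

```bash
python3 -m jog '[{"linear":[0,0,0.3],"twist":[0,0,0],"gripper":0},{"linear":[0,0,0.6],"twist":[0,0,0],"gripper":0},{"linear":[0,0,0.8],"twist":[0,0,0],"gripper":0},{"linear":[0,0,0.8],"twist":[0,0,0],"gripper":0}]'; python3 -m jog '[{"linear":[0,0,0.2],"twist":[0,0,0],"gripper":0},{"linear":[0,0,0.2],"twist":[0,0,0],"gripper":0}]'
```

```text
t: 14.45
ee_pos: [0.5976, -0.0039, 0.0562]
tool_rot: [-3.142, 0.002, -2.925]
contact_force: [1.9, 1.9, 5.1]
width: 0.0003
grip_force: 2.3
t: 14.65
ee_pos: [0.5978, -0.0038, 0.0557]
tool_rot: [-3.141, 0.002, -2.925]
contact_force: [-3.9, 1.4, 18.8]
width: 0.0004
grip_force: 9.7
```

```bash
python3 -m jog '[{"linear":[0,0,0.15],"twist":[0,0,0],"gripper":0},{"linear":[0,0,0.15],"twist":[0,0,0],"gripper":0},{"linear":[0,0,0.15],"twist":[0,0,0],"gripper":0}]'
```

```text
t: 14.95
ee_pos: [0.598, -0.0039, 0.0554]
tool_rot: [-3.141, 0.003, -2.925]
contact_force: [-7.2, 2.4, 30.9]
width: 0.0002
grip_force: 15.6
```

30.9 N with no further travel: the lever is at its end stop. I lift off and check.

```bash
python3 -m jog '[{"linear":[0,0,-0.6],"twist":[0,0,0],"gripper":0},{"linear":[0,0,-2],"twist":[0,0,0],"gripper":0},{"linear":[0,0,-5],"twist":[0,0,0],"gripper":0},{"linear":[0,0,-8],"twist":[0,0,0],"gripper":0},{"linear":[0,0,-11],"twist":[0,0,0],"gripper":0},{"linear":[0,0,-13],"twist":[0,0,0],"gripper":0},{"linear":[0,0,-13],"twist":[0,0,0],"gripper":0}]'; python3 -c "
from h import *
np.set_printoptions(precision=3,suppress=True)
s=red(); ang()
h=cv2.cvtColor(s['image'],cv2.COLOR_RGB2HSV)
m=cv2.inRange(h,(0,180,90),(6,255,255))|cv2.inRange(h,(175,180,90),(180,255,255)); v,u=np.where(m>0); w=pt(s,np.c_[u,v]); w=w[(np.linalg.norm(w[:,:2]-[.6,0],axis=1)<.07)&(w[:,2]>.088)]
d=np.array([-np.cos(np.radians(12)),-np.sin(np.radians(12))]); r=(w[:,:2]-piv)@d
print('grip r range',r.min(),r.max(),'slope deg',np.degrees(np.arctan(-np.polyfit(r,w[:,2],1)[0])),np.percentile(w[:,2],[50,95]))
for t,z in(('nozzle',.012),('sprinkles',0)): print(t,[pt(s,x['centre'],z)[0] for x in tip_of(t,s)[:1]])
"
```

```text
t: 15.65
ee_pos: [0.5983, -0.0042, 0.1854]
tool_rot: [-3.14, 0.005, -2.925]
contact_force: [-1.1, 0.4, -0.0]
width: 0.0007
grip_force: 0.0
grip 38 [ 0.595 -0.013  0.089] [0.626 0.002 0.099] [ 0.61  -0.004  0.095]
strap world angle 8.514614 via pivot -165.7726998361877 302
grip r range 0.02594611659617747 0.058792707491477816 slope deg 6.891018002658771 [0.095 0.098]
nozzle [array([ 0.753, -0.245,  0.012])]
sprinkles [array([ 0.776, -0.076,  0.   ])]
```

```bash
python3 -c "
from bench import *
print(job_done())"
```

```text
the job is handed in; nothing more can be done
None
```

I swung the strap against its stop (13 N on the finger) and pushed the lever down to its end stop (31 N, grip top 95–98 mm). The hand is clear and the job is handed in at about 16 s; I had no reading of pad force or final mould position, and no verdict was returned.

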